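# Nip a sign board in the cold laminator

### The job

Slide the red-faced sign board, red face up and flat, between the blue edge guides of the laminator until its end is fully home against the yellow feed gate, and let go of it while the nip lever is still up. Then bring the lever's red grip forward and down to its third click, counting the clicks by feel - a fourth click would crush the board - and finish holding the lever there with the fingers, because it springs back when let go. Leave the blue board and everything else on the table where they are.

Things in the scene. Friction and masses are not known exactly. Their poses are not given: they have to be found in the camera images.
- red_board_center (a point): centre (half-way up) of the RED-faced sign board, a foamed-PVC slab 200 x 60 x 10 mm, 60 to 105 g, white edges, red upper face with two white lines and a dot. Own x along its 200 mm length, y along its width, z up out of the face. It lies face up on the cradle, underside 25 mm above the table, its length roughly along the cradle's x. Either end may go in first.
- blue_board_center (a point): centre of the BLUE-faced board, same size: not wanted now, stays on the cradle. Either board may lie in either bay of the cradle, about 50 mm free between them.
- cradle: fixed wooden drying cradle: two battens 16 mm wide, 25 mm high and 200 mm long (along its y) at its x = -40 and +40 mm, joined by a low strip between the bays. A board on them overhangs each batten by about 50 mm. Origin: centre of its underside, on the table.
- laminator: fixed grey bench-top cold laminator. Origin on the table right under the nip (where the rollers meet); x = feed direction (away from the operator), y = left, z = up. Cheeks at |y| = 120 to 145 mm, x = -55 to 110 mm, 150 mm high. A clear finger guard hangs at x = -36 mm, lower edge at z = 94 mm (red strip from 91 mm). Parked crank at the left, out to y = 193 mm.
- feed_edge (a point): middle of the front edge of the flat aluminium feed table, laminator frame (-75, 0, 60) mm (table top z = 60 mm; a lip rolls down to x = -87 mm before it). Two blue edge guides, 12 mm high, inner faces at y = -32 and +32 mm from x = -52 to +38 mm, flared outwards in front of that, centre the board on y = 0. Bottom roller level with the table; the open top roller leaves 13.5 mm for the 10 mm board.
- feed_gate (a point): foot of the front face of the yellow feed gate, a fixed stop 9 mm high behind the rollers, laminator frame (40, 0, 60) mm. A board fully home rests against it: its centre is then at x = -60 mm, z = 65 mm, and its rear 73 mm stand out in front of the lip with nothing beneath.
- top_roller: rubber top roller, 36 mm diameter, 214 mm long along y; origin at its middle, 91.5 mm above the table when open. The lever lowers it 6 mm per rad; it is sprung and bears on a fed board with 6 N or more at the third click.
- nip_lever: steel nip lever outside the right cheek. Origin at the pivot, laminator frame (0, -150, 105) mm; own z along the lever, own y the pivot axis. At rest on its stop it leans 0.25 rad to the back (+x) of vertical; it is worked by bringing its grip forward towards the operator (-x) and down. Full travel 1.45 rad. A spring pushes it back: about 4 N at the grip at rest, 4 to 7 N at the third click.
- lever_end (a point): middle of the lever's red grip, a freely turning sleeve 22 mm in diameter, 76 mm long along y, 130 mm from the pivot; at rest at laminator frame (32, -206, 231) mm. The lever's arm ends 5 mm inboard of the sleeve; round the sleeve all is free. Fingers straddling it from above along the laminator's x can bring it round its arc without turning.
- quadrant_pivot (a point): pivot point of the brass-toothed click quadrant beside the lever; frame turns with the quadrant, set anew for each batch by up to 0.08 rad either way: feel for the clicks. Its z is the resting lever's at setting 0. Tooth tips 0.28, 0.52, 0.76, 1.00, 1.24 rad forward of it. Force at the grip rises slowly up each tooth, then falls 3 to 4 N within 8 mm: a click. Clicks are 31 mm apart at the grip.
- vinyl_roll: bystander: upright orange vinyl roll, 68 mm diameter, 160 mm high, origin at the centre of its underside
- tape_roll: bystander: roll of cream tape lying flat, 100 mm diameter, 25 mm high, origin at the centre of its underside
- squeegee: bystander: yellow squeegee lying flat, 70 x 100 x 10 mm, origin at the centre of its underside
- knife: bystander: orange snap-off knife lying flat, about 155 x 20 x 18 mm, origin at the underside of its handle's middle
- spray_bottle: bystander: white bottle with a blue cap, 60 mm diameter, 170 mm high, origin at the centre of its underside
- weight_bar: bystander: dark steel weight 140 x 35 x 30 mm with a brass button on top (44 mm high in all), origin at the centre of its underside
Mind the look-alikes: they are no part of the job. Leave any turquoise look-alike of the part that bears red_board_center alone.

How it is judged:
By the outcome, as a careful person would: the job done as asked, in the order asked, and still so for the second after the job is handed in, while the arm keeps its last pose, push and grip.
It also fails if it takes over 72 s, if anything falls off the work surface, if the arm or the gripper's body presses on something with over 40 N, if the wrist force passes 120 N, or if a joint passes its speed limit or range.

### The arm

A 7-joint arm with a two-finger parallel gripper is mounted at the origin on the work surface. World frame = base frame: x ahead of the robot, y to its left, z up, the work surface at z = 0. Lengths are in m, angles in rad, forces in N, time in s.
With the tool pointing down it reaches from about 0.4 to 0.85 m from the base axis. Payload 10.4 kg.
Tool frame: the origin (TCP) lies between the finger pads; the fingertips stand 11 mm ahead of it and the grasp point (between the pads) lies 8 mm behind it (tip_reach is the distance from the TCP to the fingertips, in m); z points along the fingers, y is the line along which they close (so a half turn about z gives the same grasp; the last joint's range is limited). The gripper opens to 85 mm and grips with 20 to 120 N. Pads are 22 mm wide; open, the fingers measure 114 mm over their backs; the gripper's body (76 mm by 85 mm) begins 54 mm behind the grasp point. The pads swing forward as they close: fully open they stand 13 mm farther back than shut.
Start: joints at [-1.366, 0.332, -0.065, 1.46, 0.022, 1.35, -0.088], TCP at [0.141, 0.609, 0.242] pointing down, gripper open.
Joint ranges: [-2.6, 2.6], [-0.5, 2.12], [-1.47, 1.34], [0.16, 2.42], [-1.27, 4.41], [0.06, 2.06], [-2.6, 2.6]. Speed limits (rad/s): [2.22, 2.22, 2.79, 2.79, 3.14, 3.14, 3.14].

### API

Orientations are given as a unit quaternion [x, y, z, w].
In Python, from workcell import * gives the robot as it stands.
- The arm moves only by the shell command python3 -m inch 'ROWS' [OPENING] [FORCE]. ROWS is JSON, a list of rows, each an object with "slide": the shift along the world's x, y, z in m, a list of three; "yaw": the turn about the world's z in rad. A call has 1 to 20 rows; each row is the pose to reach, as a shift and turn from the pose commanded when the call began; what a row does not reach only later rows make up. A row lasts 1/12 s, in which the tool goes at most 41.7 mm and 7.16 degrees, less where a joint would pass 70% of its speed; a pose out of reach is approached as far as the arm can. A call with a gripper value outside its range is refused whole. OPENING is the closure in counts, from 0 (fully open) to 255 (shut), set as the call begins (- or left out, the last holds). The fingers move at their own pace and stop on an object; FORCE is the grip in N (left out, the last holds). Time passes only in rows, so rows that repeat a pose let the fingers close. It gives the time, the measured TCP pose, the force, the opening and the grip force at its end, in the units of the state.
- get_obs(): the state, without advancing time (a new reading comes with each control period).
- camera(name): name is "side" or "top" or "wrist"; returns a dict with "frame" (384x512x3 uint8, red, green, blue), "fx", "fy", "cx", "cy" (pixels), "k1" (the pictures are not rectified: a ray, as slopes to the right and down, at radius r is drawn at 1 + k1 r^2 times it, then the intrinsics apply), "extrinsics" (4x4, takes a point from world to camera coordinates). Camera axes: x right, y down, z forward; pixel columns grow to the right and rows downward; lengths in m; the calibration is good to about 2 mm. A picture is of the moment at which its call begins. There is no depth.
- hand_in(): hands the job in; it is judged then, once.
The state is a dict: "clock": time; "joint_pos": joint angles; "joint_velocities": joint speeds; "tau": joint torques, N m; "position": TCP position; "ee_rot": TCP orientation; "ft_force": force on the tool from outside, world axes, zero at the start; "torque": the same for the moment, N m; "grip_width": opening from 0.0 (shut) to 1.0 (fully open); "grasp_force": force on a finger pad.
Only numpy, scipy, OpenCV 4.12 (cv2) and the standard library are available. Lean on these libraries where they do the work, as an engineer would, in place of code of your own. Each camera call takes 0.05 s, during which the arm holds its last target. There are 200 camera calls.

## Working session

There is one attempt and no reset: what is moved stays moved. The work goes in short steps, Python scripts to look and compute and a shell command to move; the robot and the scene stay as the last step left them, time stands still between calls to the robot, and variables do not carry over. Pictures are saved under pics/ and viewed, at most 10 in all, crops included, and the job is handed in when it is done.

```bash
ls; mkdir -p pics; python3 - <<'E'
from workcell import *
import cv2
for n in("top","side"):
    c=camera(n); cv2.imwrite(f"pics/{n}0.png",cv2.resize(c["frame"][:,:,::-1],(800,600),interpolation=cv2.INTER_CUBIC))
    print(n,c["fx"],c["fy"],c["cx"],c["cy"],c["k1"],c["extrinsics"].tolist() if hasattr(c["extrinsics"],"tolist") else c["extrinsics"])
o=get_obs();print(o)
E
```

```text
pics
top 412.8279686977909 412.8279686977909 250.09891194191667 190.4298461918039 0.005360774455188233 [[-0.02185750258911947, -0.9997160822258744, -0.009487071176930581, 0.05842519847591315], [-0.9814882918068197, 0.023263018696016415, -0.19010408992780792, 0.5416969580600686], [0.19027081391190273, 0.005156248645896055, -0.981718101327058, 1.4866633656765722], [0.0, 0.0, 0.0, 1.0]]
side 479.8773244708964 479.8773244708964 251.41783292981785 190.97402236300974 -0.1263986249298561 [[-0.9153733951395603, -0.40251801346945104, 0.008414053914817962, 0.493099969629661], [-0.2556906883440445, 0.5650736045616471, -0.7844195900931183, 0.23872479973452962], [0.3109884553561808, -0.7201882186347637, -0.6201734518462255, 1.8735651091864312], [0.0, 0.0, 0.0, 1.0]]
{'clock': 0.1, 'joint_pos': array([-1.36559988,  0.33276354, -0.06472912,  1.46084229,  0.02158958,
        1.34990421, -0.0884794 ]), 'joint_velocities': array([-0.0013581 , -0.00137147, -0.00078271, -0.00196888,  0.00078229,
       -0.00018006,  0.00026292]), 'tau': array([ 2.85946924e-03, -6.26743627e+01,  5.00712229e-02, -3.92427707e+01,
        1.63232553e-02,  7.00553399e-03,  5.66095821e-05]), 'position': array([0.14105497, 0.60854905, 0.24163092]), 'ee_rot': array([ 1.13619939e-01,  9.93524099e-01, -6.09019951e-04, -5.13957161e-05]), 'ft_force': array([ 0.3212571, -0.3604432,  0.6299721]), 'torque': array([-0.00030159,  0.03531213,  0.00560047]), 'grasp_force': 0.0, 'grip_width': 1.0026991849040965}
```

View pics/top0.png

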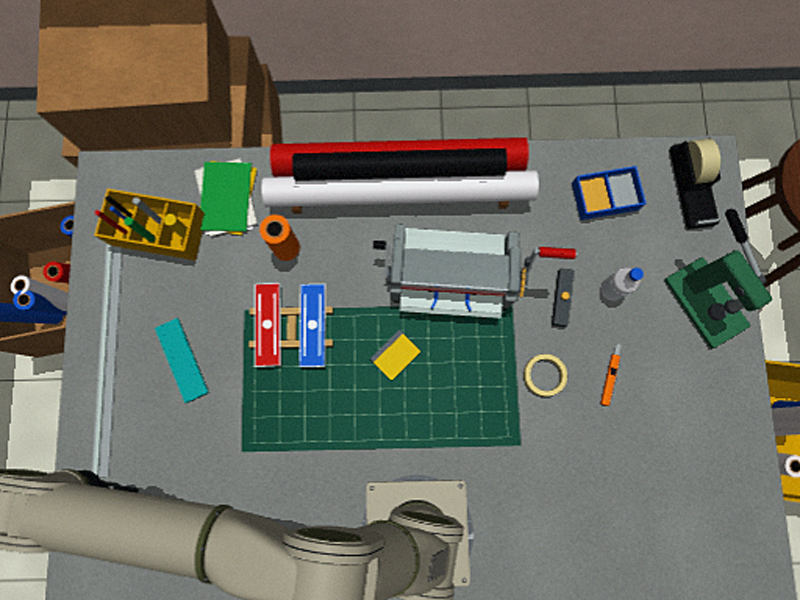

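View pics/side0.png

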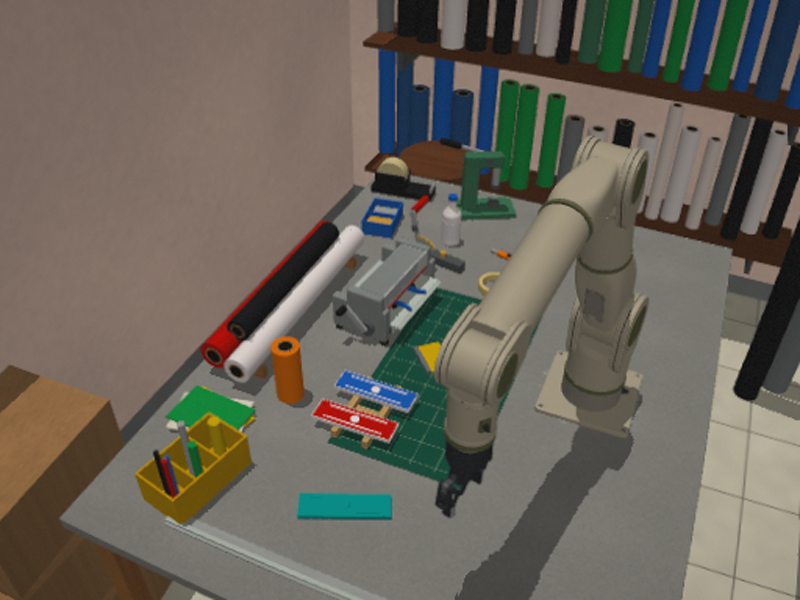

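The top view shows the red board at about (267,325) and the blue board at (312,325). The laminator is at about (455,270) with its red grip at (557,252), and the turquoise look-alike is far left at (181,360). Next I'll measure these precisely.

```bash
cat > h.py <<'E'
from workcell import *
import numpy as np, cv2
def K(c): return np.array([[c["fx"],0,c["cx"]],[0,c["fy"],c["cy"]],[0,0,1.]]), np.array([c["k1"],0,0,0,0.])
def toworld(c,px,z):
    k,d=K(c); E=np.array(c["extrinsics"]); R,t=E[:3,:3],E[:3,3]
    p=cv2.undistortPoints(np.array(px,float).reshape(-1,1,2),k,d)[:,0]
    r=np.c_[p,np.ones(len(p))]@R; o=-R.T@t
    return o+r*((np.broadcast_to(z,len(p))-o[2])/r[:,2])[:,None]
def proj(c,P):
    k,d=K(c); E=np.array(c["extrinsics"])
    return cv2.projectPoints(np.array(P,float).reshape(-1,1,3),cv2.Rodrigues(E[:3,:3])[0],E[:3,3],k,d)[0][:,0]
def blobs(c,f,n=30):
    h=cv2.cvtColor(c["frame"],cv2.COLOR_RGB2HSV).astype(int); m=f(h[...,0],h[...,1],h[...,2]).astype(np.uint8)
    N,l,s,ce=cv2.connectedComponentsWithStats(m)
    return [(s[i],ce[i],np.argwhere(l==i)[:,::-1]) for i in range(1,N) if s[i][4]>=n]
red=lambda h,s,v:((h<6)|(h>174))&(s>150)&(v>70)
blue=lambda h,s,v:(h>100)&(h<125)&(s>130)&(v>50)
E
python3 - <<'E'
from h import *
c=camera("top")
for nm,f in(("red",red),("blue",blue)):
    for s,ce,p in blobs(c,f,12):
        r=cv2.minAreaRect(p.astype(np.float32)); print(nm,s.tolist(),ce.round(1),[np.round(x,1) for x in r], toworld(c,[ce],.035).round(4)[0])
f=c["frame"][130:220,235:385,::-1]; cv2.imwrite("pics/lam.png",cv2.resize(f,None,fx=5.3,fy=5.3,interpolation=cv2.INTER_CUBIC))
E
```

```text
red [173, 88, 165, 24, 1438] [255.   95.3] [array([255. ,  99.3]), array([ 19.7, 164.3]), np.float64(88.5)] [0.9278 0.0185 0.035 ]
red [345, 158, 24, 8, 145] [356.4 161.3] [array([356.4, 161.4]), array([23.3,  6.3]), np.float64(3.8)] [ 0.6496 -0.3615  0.035 ]
red [28, 167, 17, 13, 102] [ 35.4 172.5] [array([ 36., 173.]), array([12., 16.]), np.float64(90.0)] [0.6352 0.8636 0.035 ]
red [164, 182, 14, 52, 530] [170.5 207.5] [array([170.5, 207.5]), array([51., 13.]), np.float64(90.0)] [0.4881 0.3459 0.035 ]
blue [366, 106, 47, 35, 540] [388.7 123.6] [array([389.1, 123. ]), array([28.3, 44.2]), np.float64(80.5)] [ 0.7975 -0.4969  0.035 ]
blue [70, 132, 10, 8, 24] [ 74.  135.1] [array([ 74.9, 135.3]), array([10.8,  2.7]), np.float64(31.0)] [0.7811 0.7248 0.035 ]
blue [39, 138, 8, 14, 45] [ 42.1 144.4] [array([ 42.5, 144.5]), array([13.,  7.]), np.float64(90.0)] [0.7466 0.8465 0.035 ]
blue [403, 171, 9, 9, 60] [406.8 174.9] [array([407., 175.]), array([8., 8.]), np.float64(90.0)] [ 0.5919 -0.5475  0.035 ]
blue [191, 182, 17, 52, 559] [199.8 208.4] [array([199. , 207.5]), array([51., 16.]), np.float64(90.0)] [0.482 0.236 0.035]
blue [0, 185, 43, 22, 563] [ 19.5 198.4] [array([ 21.1, 195.9]), array([42.3, 20.7]), np.float64(3.4)] [0.5362 0.916  0.035 ]
blue [276, 187, 5, 11, 20] [278.  191.4] [array([278.1, 192.1]), array([ 2.4, 10.4]), np.float64(12.5)] [ 0.54  -0.059  0.035]
blue [298, 188, 3, 11, 22] [298.9 192.4] [array([299., 193.]), array([10.,  2.]), np.float64(90.0)] [ 0.5343 -0.1373  0.035 ]
blue [494, 257, 18, 4, 59] [502.4 258.3] [array([502.5, 258.5]), array([ 3., 17.]), np.float64(90.0)] [ 0.2739 -0.8628  0.035 ]
```

View pics/lam.png

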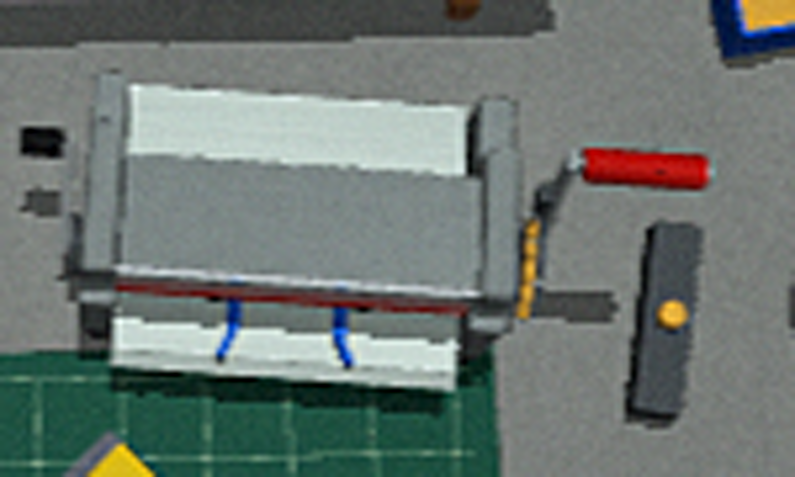

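The crop shows the laminator yawed a few degrees (right side lower). The guides are at crop (235,320) and (343,335), and the grip is at (645,168).

```bash
python3 - <<'E'
from h import *
c=camera("top")
for f in(red,blue):
    s,ce,p=[b for b in blobs(c,f,400) if 160<b[1][0]<205][0]
    w=toworld(c,p,.040); m=w.mean(0)
    # row-wise mid for yaw
    ys=np.unique(p[:,1]); mid=np.array([[ (p[p[:,1]==y,0].min()+p[p[:,1]==y,0].max())/2,y] for y in ys[3:-3]])
    wm=toworld(c,mid,.040); k=np.polyfit(wm[:,0],wm[:,1],1)
    h=cv2.convexHull(p.astype(np.int32))[:,0]; r=cv2.minAreaRect(toworld(c,p,.040)[:,:2].astype(np.float32))
    print("mean",m.round(4),"yaw",np.arctan(k[0]).round(4),"rect",r,"ext",w.min(0).round(3),w.max(0).round(3))
w=camera("wrist"); E=np.array(w["extrinsics"]); o=get_obs()
print("wrist cam pos",(-E[:3,:3].T@E[:3,3]).round(4),"axis",E[2,:3].round(3),"imx",E[0,:3].round(3),w["fx"],o["position"])
# lam fit using guides & grip & red strip
strip=[b for b in blobs(c,lambda h,s,v:((h<8)|(h>172))&(s>100)&(v>50),15) if 250<b[1][0]<330 and 170<b[1][1]<200]
for b in strip: print("strip",b[0],b[1].round(1))
E
```

```text
mean [0.4878 0.3449 0.04  ] yaw 0.0149 rect ((0.48881494998931885, 0.34503620862960815), (0.193803071975708, 0.04917217418551445), 0.6827287673950195) ext [0.392 0.319 0.04 ] [0.585 0.371 0.04 ]
mean [0.482  0.2354 0.04  ] yaw 0.0132 rect ((0.4859981834888458, 0.23591534793376923), (0.059177860617637634, 0.19236257672309875), 88.69181823730469) ext [0.389 0.208 0.04 ] [0.582 0.268 0.04 ]
wrist cam pos [0.0666 0.6264 0.3736] axis [ 0.297 -0.069 -0.952] imx [ 0.226  0.974 -0.001] 277.3381866535104 [0.14110933 0.6087123  0.24198681]
strip [257 184  66   5  75] [289.8 186.2]
```

```bash
python3 -m inch '[{"slide":[0.1,-0.1,0],"yaw":0.1},{"slide":[0.2,-0.2,-0.03],"yaw":0.24},{"slide":[0.281,-0.265,-0.09],"yaw":0.24},{"slide":[0.281,-0.265,-0.09],"yaw":0.24},{"slide":[0.281,-0.265,-0.09],"yaw":0.24},{"slide":[0.281,-0.265,-0.09],"yaw":0.24},{"slide":[0.281,-0.265,-0.09],"yaw":0.24},{"slide":[0.281,-0.265,-0.09],"yaw":0.24},{"slide":[0.281,-0.265,-0.09],"yaw":0.24},{"slide":[0.281,-0.265,-0.09],"yaw":0.24},{"slide":[0.281,-0.265,-0.09],"yaw":0.24},{"slide":[0.281,-0.265,-0.09],"yaw":0.24}]' 0 40
python3 - <<'E'
from h import *
w=camera("wrist"); cv2.imwrite("pics/w1.png",w["frame"][:,:,::-1]); o=get_obs(); print(o["position"],o["ee_rot"])
b=max(blobs(w,red,300),key=lambda b:b[0][4]); x=toworld(w,b[2],.04)
print(x.mean(0),cv2.minAreaRect(x[:,:2].astype(np.float32)),x.min(0),x.max(0))
E
```

```text
clock: 1.25
position: [0.4229, 0.3426, 0.1519]
ee_rot: [-0.005, 1.0, -0.0, -0.0]
ft_force: [-1.1, 0.5, 0.7]
grip_width: 0.999
grasp_force: 0.0
[0.42190123 0.34412189 0.15232469] [-5.90314257e-03  9.99982549e-01  1.25071047e-04 -1.99856451e-04]
[0.47478781 0.34571378 0.04      ] ((0.48764556646347046, 0.34573131799697876), (0.19025616347789764, 0.052444376051425934), 1.1059739589691162) [0.3922944  0.31802414 0.04      ] [0.58270363 0.37378473 0.04      ]
```

View pics/w1.png

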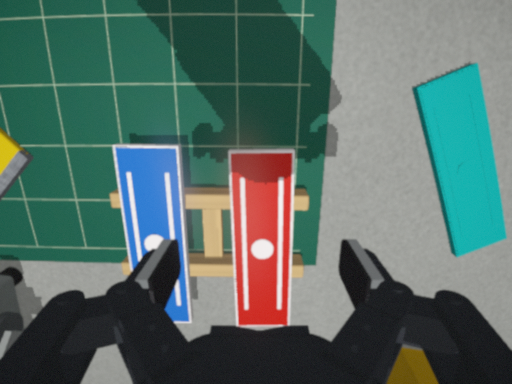

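The wrist view shows the red board upright in the image, centre dot at (262,249), between the open fingers. The blue board is clear to its left. Descending and gripping.

```bash
python3 -m inch '[{"slide":[-0.006,0.0005,-0.04],"yaw":0.01},{"slide":[-0.006,0.0005,-0.08],"yaw":0.01},{"slide":[-0.006,0.0005,-0.11],"yaw":0.01},{"slide":[-0.006,0.0005,-0.13],"yaw":0.01},{"slide":[-0.006,0.0005,-0.13],"yaw":0.01},{"slide":[-0.006,0.0005,-0.13],"yaw":0.01}]' 0
python3 -m inch '[{"slide":[0,0,0],"yaw":0},{"slide":[0,0,0],"yaw":0},{"slide":[0,0,0],"yaw":0},{"slide":[0,0,0],"yaw":0},{"slide":[0,0,0],"yaw":0},{"slide":[0,0,0],"yaw":0},{"slide":[0,0,0],"yaw":0},{"slide":[0,0,0],"yaw":0}]' 255 40
```

```text
clock: 1.8
position: [0.415, 0.3454, 0.0223]
ee_rot: [-0.012, 1.0, -0.0, -0.001]
ft_force: [0.3, 0.4, 1.3]
grip_width: 0.998
grasp_force: 0.0
clock: 2.47
position: [0.4169, 0.3457, 0.0245]
ee_rot: [-0.011, 1.0, 0.001, 0.001]
ft_force: [-2.7, -0.3, 7.5]
grip_width: 0.691
grasp_force: 45.0
```

```bash
python3 -m inch '[{"slide":[0,0,0.03],"yaw":0},{"slide":[0,0,0.07],"yaw":0},{"slide":[0,0,0.11],"yaw":0},{"slide":[0,0,0.13],"yaw":0},{"slide":[0,0,0.13],"yaw":0},{"slide":[0,0,0.13],"yaw":0}]'
python3 - <<'E'
from h import *
from scipy.optimize import least_squares
c=camera("top"); cv2.imwrite("pics/t2.png",cv2.resize(c["frame"][90:300,60:400,::-1],None,fx=2.3,fy=2.3,interpolation=cv2.INTER_CUBIC))
bl=blobs(c,blue,10); g=sorted([b[1] for b in bl if 270<b[1][0]<305 and 180<b[1][1]<205],key=lambda p:p[0])
rd=blobs(c,red,60); grip=[b[1] for b in rd if 340<b[1][0]<370 and 150<b[1][1]<170][0]
sb=[b for b in blobs(c,lambda h,s,v:((h<8)|(h>172))&(s>100)&(v>50),15) if 250<b[1][0]<330 and 170<b[1][1]<200]
strip=np.vstack([b[2] for b in sb]); print("g",g,"grip",grip,"strip",[strip.min(0),strip.max(0),strip.mean(0)])
sm=strip.mean(0); ks=np.polyfit(strip[:,0],strip[:,1],1)[0]
W=lambda q,P:np.c_[(np.array(P)[:,:2]@np.array([[np.cos(q[2]),np.sin(q[2])],[-np.sin(q[2]),np.cos(q[2])]])+q[:2]),np.array(P)[:,2]]
def res(q):
    pr=proj(c,W(q,[[-.036,0,.0925],[.032,-.206,.237],[-.036,.1,.0925],[-.036,-.1,.0925]]))
    d=pr[3]-pr[2]
    gm=np.mean(g,0)-np.array([0,0]); G=toworld(c,[gm],.070)[0,:2]-q[:2]
    gy=-np.sin(q[2])*G[0]+np.cos(q[2])*G[1]
    return np.r_[pr[0]-sm,pr[1]-grip,(d[1]/d[0]-ks)*50,gy/.0036]
s=least_squares(res,[.6,-.1,-.07]); q=s.x; print("pose",q.round(4),s.fun.round(2))
gw=toworld(c,[ [281.2,190]],.07)
for n,P in(("feed_edge",[-.075,0,.06]),("board home grasp",[-.132,0,.065]),("lever",[.032,-.206,.231]),("tip stage",[-.19,0,.065])): print(n,W(q,[P]).round(4))
s=np.array(get_obs()["position"]);print(s,get_obs()["grip_width"])
E
```

```text
clock: 2.97
position: [0.4167, 0.3451, 0.1543]
ee_rot: [-0.011, 1.0, 0.002, 0.001]
ft_force: [-0.7, -0.5, -1.7]
grip_width: 0.693
grasp_force: 44.2
g [array([278.05, 191.4 ]), array([298.90909091, 192.40909091])] grip [356.44444444 161.29166667] strip [array([257, 184]), array([322, 188]), array([289.47368421, 186.17105263])]
pose [ 0.5837 -0.1005 -0.0925] [-0.09 -0.11 -0.04  0.1  -0.09  0.14]
feed_edge [[ 0.509  -0.0935  0.06  ]]
board home grasp [[ 0.4523 -0.0883  0.065 ]]
lever [[ 0.5966 -0.3085  0.231 ]]
tip stage [[ 0.3945 -0.0829  0.065 ]]
[0.41600887 0.34441419 0.1526567 ] 0.6898183373923688
```

View pics/t2.png

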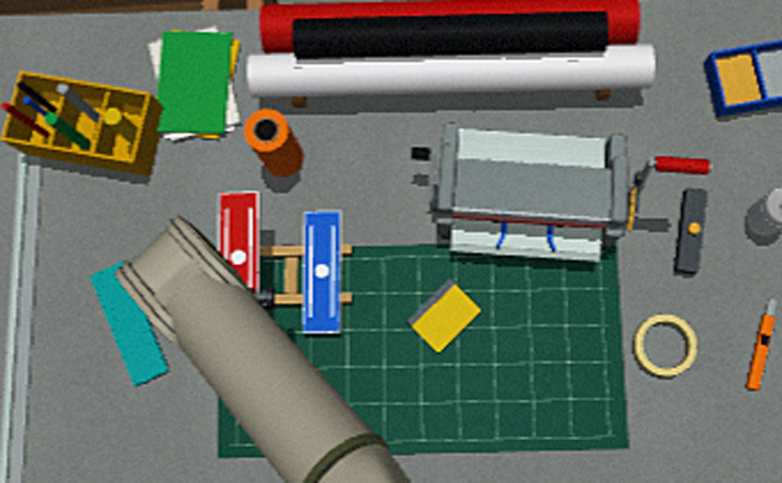

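The board is lifted level and the laminator fit is good to about 0.1 px. The grasp would be near the inner reach limit, so I'll check how close in the arm gets at height.

```bash
python3 -m inch '[{"slide":[-0.01,0,0.04],"yaw":0},{"slide":[-0.02,0,0.08],"yaw":0},{"slide":[-0.03,-0.03,0.098],"yaw":-0.03},{"slide":[-0.04,-0.07,0.098],"yaw":-0.06},{"slide":[-0.046,-0.11,0.098],"yaw":-0.114},{"slide":[-0.046,-0.15,0.098],"yaw":-0.114},{"slide":[-0.046,-0.19,0.098],"yaw":-0.114},{"slide":[-0.046,-0.23,0.098],"yaw":-0.114},{"slide":[-0.046,-0.27,0.098],"yaw":-0.114},{"slide":[-0.046,-0.31,0.098],"yaw":-0.114},{"slide":[-0.046,-0.35,0.098],"yaw":-0.114},{"slide":[-0.046,-0.39,0.098],"yaw":-0.114},{"slide":[-0.046,-0.42,0.098],"yaw":-0.114},{"slide":[-0.046,-0.4255,0.098],"yaw":-0.114},{"slide":[-0.046,-0.4255,0.098],"yaw":-0.114},{"slide":[-0.046,-0.4255,0.098],"yaw":-0.114},{"slide":[-0.046,-0.4255,0.098],"yaw":-0.114},{"slide":[-0.046,-0.4255,0.098],"yaw":-0.114}]'
python3 - <<'E'
from h import *
o=get_obs();print(o["joint_pos"].round(3),o["position"],o["ee_rot"])
E
```

```text
clock: 4.52
position: [0.3701, -0.0799, 0.25]
ee_rot: [0.045, 0.999, -0.0, -0.0]
ft_force: [-0.2, 0.0, -1.1]
grip_width: 0.69
grasp_force: 44.2
[-0.595 -0.334  0.564  2.056  0.18   1.375  1.389] [ 0.37006758 -0.07992948  0.24996262] [ 4.47663413e-02  9.98997368e-01 -2.57999234e-04 -4.09541591e-04]
```

```bash
python3 - <<'E'
from h import *
q=np.array([.5837,-.1005,-.0925])
w=camera("wrist"); cv2.imwrite("pics/w2.png",w["frame"][:,:,::-1])
o=get_obs();p=o["position"]
def lam(P): d=P[:,:2]-q[:2]; c,s=np.cos(q[2]),np.sin(q[2]); return np.c_[c*d[:,0]+s*d[:,1],-s*d[:,0]+c*d[:,1]]*1000
b=max(blobs(w,red,300),key=lambda b:b[0][4]); x=toworld(w,b[2],p[2]+.0105); L=lam(x)
print("board rect lam",cv2.minAreaRect(L.astype(np.float32)),L.min(0),L.max(0)); print("tcp lam",lam(p[None]))
for s,ce,pp in blobs(w,blue,15): print("blue",s,lam(toworld(w,pp,.072)).mean(0).round(1),lam(toworld(w,pp,.072)).min(0).round(1),lam(toworld(w,pp,.072)).max(0).round(1))
E
```

```text
board rect lam ((-203.35787963867188, 0.8864974975585938), (55.05241775512695, 70.08727264404297), 89.59627532958984) [-238.4198557   -26.66485094] [-168.50540114   28.63158621]
tcp lam [[-214.55825031    0.57752775]]
blue [ 463  157   49  126 2961] [-149.8  291.2] [-231.4  262.6] [-58.9 323.4]
```

View pics/w2.png

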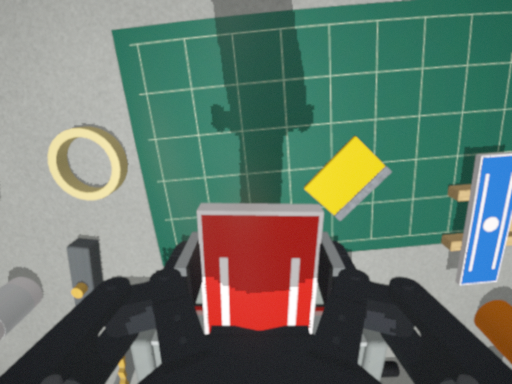

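The wrist view shows the board gripped squarely, rear end at row 205 and columns 197–322, with 0.4° of yaw error. I'll back off to bring the tip level with the flare mouth, then descend to just above the guides.

```bash
python3 -m inch '[{"slide":[-0.0174,0.0009,0],"yaw":0},{"slide":[-0.0174,0.0009,-0.04],"yaw":0},{"slide":[-0.0174,0.0009,-0.08],"yaw":0.002},{"slide":[-0.0174,0.0009,-0.12],"yaw":0.002},{"slide":[-0.0174,0.0009,-0.15],"yaw":0.002},{"slide":[-0.0174,0.0009,-0.17],"yaw":0.002},{"slide":[-0.0174,0.0009,-0.17],"yaw":0.002},{"slide":[-0.0174,0.0009,-0.17],"yaw":0.002}]'
python3 - <<'E'
from h import *
o=get_obs();print(o["joint_pos"].round(3),o["position"],o["ee_rot"],o["ft_force"])
s=camera("side"); q=np.array([.5837,-.1005,-.0925])
p=proj(s,[[.5837-.08,-.09,.07]])[0].astype(int); print(p)
f=s["frame"][p[1]-50:p[1]+50,p[0]-65:p[0]+65,::-1]; cv2.imwrite("pics/s3.png",cv2.resize(f,None,fx=6,fy=6,interpolation=cv2.INTER_CUBIC))
E
```

```text
clock: 5.23
position: [0.3523, -0.08, 0.0803]
ee_rot: [0.044, 0.999, -0.001, -0.001]
ft_force: [0.3, -0.2, -0.6]
grip_width: 0.691
grasp_force: 44.2
[-0.624 -0.153  0.697  2.317  0.122  0.948  1.477] [ 0.35226817 -0.07997956  0.08025548] [ 4.44757274e-02  9.99009667e-01 -5.92334797e-04 -1.11580867e-03] [ 0.31908708 -0.19218238 -0.58985119]
[267 191]
```

View pics/s3.png

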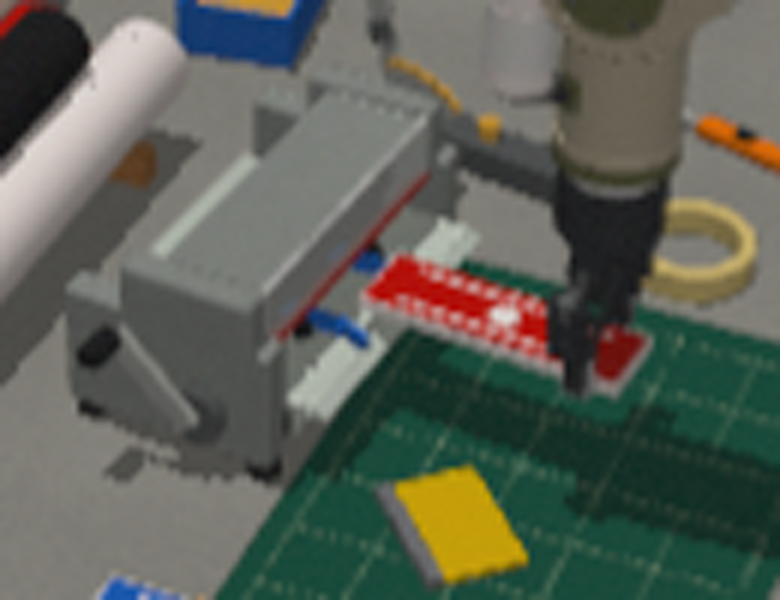

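The side view shows the board, tip at about (385,275), between the flared guide mouths at (365,330) and (372,260). Lowering it to feed height.

```bash
python3 -m inch '[{"slide":[0,0,-0.006],"yaw":0},{"slide":[0,0,-0.012],"yaw":0},{"slide":[0,0,-0.018],"yaw":0},{"slide":[0,0,-0.018],"yaw":0}]'
python3 -m inch '[{"slide":[0.005,-0.0005,0],"yaw":0},{"slide":[0.010,-0.001,0],"yaw":0},{"slide":[0.015,-0.0014,0],"yaw":0},{"slide":[0.02,-0.0019,0],"yaw":0},{"slide":[0.02,-0.0019,0],"yaw":0}]'
```

```text
clock: 5.62
position: [0.3524, -0.0801, 0.0616]
ee_rot: [0.045, 0.999, 0.0, -0.0]
ft_force: [-0.9, 0.0, -1.1]
grip_width: 0.691
grasp_force: 44.2
clock: 6.03
position: [0.3664, -0.0813, 0.0595]
ee_rot: [0.045, 0.999, 0.0, -0.007]
ft_force: [-2.6, 3.9, -0.9]
grip_width: 0.693
grasp_force: 44.3
```

```bash
python3 -m inch '[{"slide":[0,0,0],"yaw":0},{"slide":[0,0,0],"yaw":0}]'
python3 - <<'E'
from h import *
o=get_obs();print(o["joint_pos"].round(3),o["joint_velocities"].round(3),o["position"],o["ee_rot"],o["ft_force"],o["torque"])
E
```

```text
clock: 6.2
position: [0.3725, -0.0816, 0.0621]
ee_rot: [0.044, 0.999, 0.0, -0.001]
ft_force: [-1.3, 3.3, -0.8]
grip_width: 0.691
grasp_force: 44.1
[-0.637 -0.041  0.739  2.29   0.035  0.883  1.561] [ 0.002 -0.006  0.    -0.009  0.005 -0.006 -0.002] [ 0.37254232 -0.08161089  0.06214997] [ 4.42819450e-02  9.99018862e-01  1.34779817e-04 -6.36094062e-04] [-1.29534897  3.25804844 -0.82124413] [0.77553453 0.50015215 0.53608045]
```

```bash
python3 -m inch '[{"slide":[0,0.0008,-0.0015],"yaw":0},{"slide":[0.008,0.0001,-0.002],"yaw":0},{"slide":[0.016,-0.0007,-0.002],"yaw":0},{"slide":[0.024,-0.0014,-0.002],"yaw":0},{"slide":[0.032,-0.0022,-0.002],"yaw":0},{"slide":[0.04,-0.0029,-0.002],"yaw":0},{"slide":[0.04,-0.0029,-0.002],"yaw":0},{"slide":[0.04,-0.0029,-0.002],"yaw":0}]'
```

```text
clock: 6.87
position: [0.4134, -0.0852, 0.0605]
ee_rot: [0.045, 0.999, -0.0, 0.0]
ft_force: [0.7, 2.4, -1.4]
grip_width: 0.689
grasp_force: 44.3
```

```bash
python3 -m inch '[{"slide":[0.008,0.0001,0],"yaw":0},{"slide":[0.016,-0.0007,0],"yaw":0},{"slide":[0.024,-0.0014,0],"yaw":0},{"slide":[0.032,-0.0022,0],"yaw":0},{"slide":[0.032,-0.0022,0],"yaw":0},{"slide":[0.032,-0.0022,0],"yaw":0}]'
python3 -m inch '[{"slide":[0.002,-0.0002,0],"yaw":0},{"slide":[0.004,-0.0004,0],"yaw":0},{"slide":[0.004,-0.0004,0],"yaw":0},{"slide":[0.006,-0.0006,0],"yaw":0},{"slide":[0.006,-0.0006,0],"yaw":0}]'
```

```text
clock: 7.37
position: [0.445, -0.0876, 0.0602]
ee_rot: [0.045, 0.999, -0.0, -0.0]
ft_force: [-1.5, -0.0, -0.4]
grip_width: 0.694
grasp_force: 44.3
clock: 7.78
position: [0.451, -0.0878, 0.0604]
ee_rot: [0.045, 0.999, 0.0, 0.0]
ft_force: [0.5, 0.5, -0.4]
grip_width: 0.687
grasp_force: 44.3
```

```bash
python3 -m inch '[{"slide":[0.002,-0.0002,0],"yaw":0},{"slide":[0.002,-0.0002,0],"yaw":0},{"slide":[0.003,-0.0003,0],"yaw":0},{"slide":[0.003,-0.0003,0],"yaw":0}]'
python3 -m inch '[{"slide":[0.0015,-0.0001,0],"yaw":0},{"slide":[0.0015,-0.0001,0],"yaw":0},{"slide":[0.003,-0.0003,0],"yaw":0},{"slide":[0.003,-0.0003,0],"yaw":0},{"slide":[0.003,-0.0003,0],"yaw":0}]'
```

```text
clock: 8.12
position: [0.4539, -0.0881, 0.0604]
ee_rot: [0.045, 0.999, 0.0, 0.0]
ft_force: [-0.6, -0.0, -1.0]
grip_width: 0.69
grasp_force: 44.3
clock: 8.53
position: [0.4566, -0.0884, 0.0602]
ee_rot: [0.045, 0.999, -0.0, -0.0]
ft_force: [-0.8, -0.2, -0.5]
grip_width: 0.688
grasp_force: 44.3
```

```bash
python3 -m inch '[{"slide":[0.002,-0.0002,0],"yaw":0},{"slide":[0.002,-0.0002,0],"yaw":0},{"slide":[0.002,-0.0002,0],"yaw":0}]'
python3 -m inch '[{"slide":[0.002,-0.0002,0],"yaw":0},{"slide":[0.002,-0.0002,0],"yaw":0},{"slide":[0.002,-0.0002,0],"yaw":0}]'
```

```text
clock: 8.78
position: [0.4567, -0.0885, 0.0595]
ee_rot: [0.045, 0.999, 0.0, -0.002]
ft_force: [-7.0, -0.2, 0.8]
grip_width: 0.692
grasp_force: 44.4
clock: 9.03
position: [0.4567, -0.0886, 0.0588]
ee_rot: [0.045, 0.999, 0.0, -0.004]
ft_force: [-15.6, 2.4, 2.5]
grip_width: 0.692
grasp_force: 44.6
```

```bash
python3 -m inch '[{"slide":[-0.003,0.0003,0],"yaw":0},{"slide":[-0.003,0.0003,0],"yaw":0},{"slide":[-0.003,0.0003,0],"yaw":0}]'
python3 -m inch '[{"slide":[0,0,0],"yaw":0},{"slide":[0,0,0],"yaw":0},{"slide":[0,0,0],"yaw":0},{"slide":[0,0,0],"yaw":0},{"slide":[0,0,0],"yaw":0},{"slide":[0,0,0],"yaw":0}]' 0
python3 -m inch '[{"slide":[-0.002,0.0,0.03],"yaw":0},{"slide":[-0.005,0.0,0.06],"yaw":0},{"slide":[-0.04,0.0,0.09],"yaw":0},{"slide":[-0.06,0.0,0.09],"yaw":0},{"slide":[-0.06,0.0,0.09],"yaw":0},{"slide":[-0.06,0.0,0.09],"yaw":0}]'
python3 - <<'E'
from h import *
o=get_obs();p=o["position"];print(p)
w=camera("wrist"); c=camera("top")
q=np.array([.5837,-.1005,-.0925])
def lam(P): d=P[:,:2]-q[:2]; c,s=np.cos(q[2]),np.sin(q[2]); return np.c_[c*d[:,0]+s*d[:,1],-s*d[:,0]+c*d[:,1]]*1000
for n,v in(("wrist",w),("top",c)):
  for s,ce,pp in blobs(v,red,60):
    L=lam(toworld(v,pp,.07))
    if abs(L.mean(0)[1])<60: print(n,s[4],cv2.minAreaRect(L.astype(np.float32)),L.min(0),L.max(0))
cv2.imwrite("pics/w4.png",cv2.hconcat([w["frame"],cv2.resize(c["frame"][150:246,240:368],(512,384))])[:,:,::-1][:,::1])
im=cv2.imread("pics/w4.png"); cv2.imwrite("pics/w4.png",cv2.resize(im,(800,300)))
E
```

```text
clock: 9.28
position: [0.4566, -0.0886, 0.06]
ee_rot: [0.045, 0.999, 0.0, -0.001]
ft_force: [-6.1, -0.3, -1.5]
grip_width: 0.694
grasp_force: 44.3
clock: 9.78
position: [0.458, -0.0885, 0.0605]
ee_rot: [0.045, 0.999, 0.0, 0.0]
ft_force: [1.0, 0.3, 0.6]
grip_width: 1.0
grasp_force: 0.0
clock: 10.28
position: [0.3976, -0.088, 0.1512]
ee_rot: [0.045, 0.999, 0.002, 0.001]
ft_force: [0.6, 0.4, 0.3]
grip_width: 1.004
grasp_force: 0.0
[ 0.39763304 -0.08804492  0.15120982]
wrist 4235 ((-102.25390625, 0.26703834533691406), (53.987586975097656, 105.63668060302734), 89.26886749267578) [-155.20011699  -27.33742262] [-49.59800941  27.47736306]
top 72 ((-51.440956115722656, -2.835346221923828), (45.03500747680664, 58.47699737548828), 7.900465965270996) [-77.76363832 -29.77667972] [-30.87976504  29.22072357]
```

View pics/w4.png

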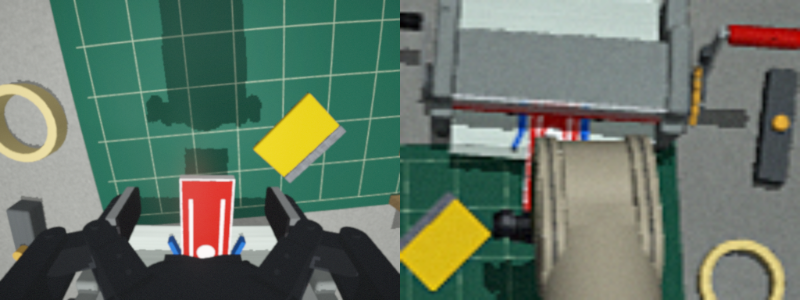

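The board's rear end is at about (207,180) in the left half of the picture. It measures centre x ≈ -60 mm, y ≈ 0, which is home, and it is released. Next the lever: up, over, and turn 90°.

```bash
python3 -m inch '[{"slide":[0,0,0.04],"yaw":0.1},{"slide":[0,0,0.08],"yaw":0.22},{"slide":[0,0,0.12],"yaw":0.34},{"slide":[0.02,-0.03,0.149],"yaw":0.46},{"slide":[0.045,-0.05,0.149],"yaw":0.58},{"slide":[0.07,-0.075,0.149],"yaw":0.7},{"slide":[0.09,-0.1,0.149],"yaw":0.82},{"slide":[0.11,-0.12,0.149],"yaw":0.94},{"slide":[0.13,-0.145,0.149],"yaw":1.06},{"slide":[0.15,-0.17,0.149],"yaw":1.18},{"slide":[0.17,-0.19,0.149],"yaw":1.3},{"slide":[0.19,-0.21,0.149],"yaw":1.42},{"slide":[0.199,-0.2205,0.149],"yaw":1.54},{"slide":[0.199,-0.2205,0.149],"yaw":1.571},{"slide":[0.199,-0.2205,0.149],"yaw":1.571},{"slide":[0.199,-0.2205,0.149],"yaw":1.571},{"slide":[0.199,-0.2205,0.149],"yaw":1.571},{"slide":[0.199,-0.2205,0.149],"yaw":1.571}]'
python3 - <<'E'
from h import *
o=get_obs();print(o["joint_pos"].round(3),o["position"],o["ee_rot"],o["ft_force"],o["torque"])
w=camera("wrist"); cv2.imwrite("pics/w5.png",w["frame"][:,:,::-1])
for s,ce,pp in blobs(w,red,60): r=toworld(w,pp,.236); print(s,r.mean(0),cv2.minAreaRect(r[:,:2].astype(np.float32)))
E
```

```text
clock: 11.88
position: [0.5278, -0.2234, 0.2761]
ee_rot: [-0.426, 0.902, -0.028, -0.066]
ft_force: [0.4, 1.3, -1.9]
grip_width: 1.001
grasp_force: 0.0
[ 0.672  0.285 -0.522  1.489  0.262  1.486  2.583] [ 0.5277593  -0.22335476  0.27610278] [-0.42644363  0.90168109 -0.02755052 -0.06601532] [ 0.35433332  1.25548177 -1.93296973] [ 0.06230697 -0.10228551 -0.03530825]
[  56  143   93  105 3626] [ 0.59554    -0.30902027  0.236     ] ((0.595632791519165, -0.30875808000564575), (0.07685645669698715, 0.02308163233101368), 84.34318542480469)
[ 296  205   98   73 1879] [ 0.48482134 -0.17753219  0.236     ] ((0.491163969039917, -0.17616549134254456), (0.027879750356078148, 0.06327822059392929), 84.16034698486328)
[315 268  25  16  88] [ 0.51440034 -0.16586677  0.236     ] ((0.5140609741210938, -0.16583701968193054), (0.002520311623811722, 0.019670143723487854), 83.7737808227539)
[  5 302  43  42 425] [ 0.71619039 -0.2773576   0.236     ] ((0.7109323143959045, -0.27779877185821533), (0.049437232315540314, 0.009094713255763054), 3.257122039794922)
```

View pics/w5.png

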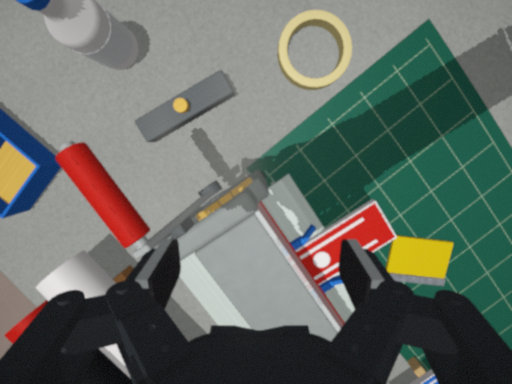

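The wrist view shows the grip at about (103,195) in free space, but joint 7 hit its range. I'll turn the other way; a half turn gives the same grasp.

```bash
python3 -m inch '[{"slide":[0,0,0.02],"yaw":-0.12},{"slide":[0,0,0.02],"yaw":-0.24},{"slide":[0,0,0.02],"yaw":-0.36},{"slide":[0,0,0.02],"yaw":-0.48},{"slide":[0,0,0.02],"yaw":-0.6},{"slide":[0,0,0.02],"yaw":-0.72},{"slide":[0,0,0.02],"yaw":-0.84},{"slide":[0,0,0.02],"yaw":-0.96},{"slide":[0,0,0.02],"yaw":-1.08},{"slide":[0,0,0.02],"yaw":-1.2},{"slide":[0,0,0.02],"yaw":-1.32},{"slide":[0,0,0.02],"yaw":-1.44},{"slide":[0,0,0.02],"yaw":-1.56},{"slide":[0,0,0.02],"yaw":-1.68},{"slide":[0,0,0.02],"yaw":-1.8},{"slide":[0,0,0.02],"yaw":-1.92},{"slide":[0,0,0.02],"yaw":-2.04},{"slide":[0,0,0.02],"yaw":-2.16},{"slide":[0,0,0.02],"yaw":-2.28},{"slide":[0,0,0.02],"yaw":-2.4}]'
python3 - <<'E'
from h import *
o=get_obs();print(o["joint_pos"].round(3),o["position"],o["ee_rot"],np.degrees(2*np.arctan2(o["ee_rot"][1],o["ee_rot"][0])))
E
```

```text
clock: 13.6
position: [0.5274, -0.2234, 0.2964]
ee_rot: [0.689, 0.721, 0.051, -0.053]
ft_force: [-0.2, -0.5, 0.3]
grip_width: 0.999
grasp_force: 0.0
[ 0.569  0.254 -0.208  1.458 -0.084  1.493  0.419] [ 0.52736733 -0.22343533  0.29635346] [ 0.68912558  0.72087446  0.05146511 -0.05288945] 92.57981533654946
```

```bash
python3 -m inch '[{"slide":[0.03,-0.03,0.01],"yaw":-0.1},{"slide":[0.06,-0.06,0.02],"yaw":-0.137},{"slide":[0.068,-0.086,0.02],"yaw":-0.137},{"slide":[0.068,-0.086,0.02],"yaw":-0.137},{"slide":[0.068,-0.086,0.02],"yaw":-0.137},{"slide":[0.068,-0.086,0.02],"yaw":-0.137}]'
python3 - <<'E'
from h import *
from scipy.spatial.transform import Rotation as R
o=get_obs();r=R.from_quat(o["ee_rot"]).as_matrix();print(o["joint_pos"].round(3),o["position"]);print(r.round(3))
E
```

```text
clock: 14.1
position: [0.5953, -0.3087, 0.3163]
ee_rot: [0.734, 0.675, 0.054, -0.049]
ft_force: [-0.7, 0.1, 0.9]
grip_width: 1.0
grasp_force: 0.0
[ 0.578  0.466 -0.157  1.135 -0.068  1.595  0.352] [ 0.59528813 -0.30870469  0.31627414]
[[ 0.084  0.996  0.013]
 [ 0.986 -0.085  0.146]
 [ 0.146  0.001 -0.989]]
```

The tool is tilted 8° sideways, but only about the closing axis. The closing line is level along the laminator's x, so the straddle is sound. Descending and gripping.

```bash
python3 -m inch '[{"slide":[0,0,-0.03],"yaw":0},{"slide":[0,0,-0.06],"yaw":0},{"slide":[0,0,-0.08],"yaw":0},{"slide":[0.0003,0,-0.093],"yaw":0},{"slide":[0.0003,0,-0.093],"yaw":0},{"slide":[0.0003,0,-0.093],"yaw":0}]'
python3 -m inch '[{"slide":[0,0,0],"yaw":0},{"slide":[0,0,0],"yaw":0},{"slide":[0,0,0],"yaw":0},{"slide":[0,0,0],"yaw":0},{"slide":[0,0,0],"yaw":0},{"slide":[0,0,0],"yaw":0},{"slide":[0,0,0],"yaw":0},{"slide":[0,0,0],"yaw":0},{"slide":[0,0,0],"yaw":0},{"slide":[0,0,0],"yaw":0}]' 255 60
```

```text
clock: 14.6
position: [0.5953, -0.3086, 0.2256]
ee_rot: [0.734, 0.675, 0.054, -0.048]
ft_force: [0.0, -0.5, 0.7]
grip_width: 0.998
grasp_force: 0.0
clock: 15.43
position: [0.5957, -0.3093, 0.2257]
ee_rot: [0.735, 0.675, 0.055, -0.047]
ft_force: [5.4, -1.2, 3.2]
grip_width: 0.237
grasp_force: 58.7
```

```bash
python3 - <<'E'
import numpy as np
t=np.arange(0,.93,.025); x=130*np.sin(.25-t); z=130*np.cos(.25-t)
for i in range(1,len(t)): d=x[i]-x[i-1]; print(round(t[i],3),round(.9957*d,2),round(-.0924*d,2),round(z[i]-z[i-1],2))
E
```

```text
0.025 -3.15 0.29 0.76
0.05 -3.16 0.29 0.69
0.075 -3.18 0.3 0.61
0.1 -3.19 0.3 0.53
0.125 -3.21 0.3 0.45
0.15 -3.22 0.3 0.36
0.175 -3.22 0.3 0.28
0.2 -3.23 0.3 0.2
0.225 -3.23 0.3 0.12
0.25 -3.24 0.3 0.04
0.275 -3.24 0.3 -0.04
0.3 -3.23 0.3 -0.12
0.325 -3.23 0.3 -0.2
0.35 -3.22 0.3 -0.28
0.375 -3.22 0.3 -0.36
0.4 -3.21 0.3 -0.45
0.425 -3.19 0.3 -0.53
0.45 -3.18 0.3 -0.61
0.475 -3.16 0.29 -0.69
0.5 -3.15 0.29 -0.76
0.525 -3.13 0.29 -0.84
0.55 -3.1 0.29 -0.92
0.575 -3.08 0.29 -1.0
0.6 -3.05 0.28 -1.08
0.625 -3.03 0.28 -1.15
0.65 -3.0 0.28 -1.23
0.675 -2.96 0.28 -1.3
0.7 -2.93 0.27 -1.38
0.725 -2.9 0.27 -1.45
0.75 -2.86 0.27 -1.52
0.775 -2.82 0.26 -1.59
0.8 -2.78 0.26 -1.66
0.825 -2.74 0.25 -1.73
0.85 -2.69 0.25 -1.8
0.875 -2.65 0.25 -1.87
0.9 -2.6 0.24 -1.93
0.925 -2.55 0.24 -2.0
```

```bash
F='position|ft_force'
python3 -m inch '[{"slide":[-0.0032,0.0003,0.0008],"yaw":0},{"slide":[-0.0032,0.0003,0.0008],"yaw":0},{"slide":[-0.0032,0.0003,0.0008],"yaw":0}]' | grep -E $F
python3 -m inch '[{"slide":[-0.0032,0.0003,0.0007],"yaw":0},{"slide":[-0.0032,0.0003,0.0007],"yaw":0},{"slide":[-0.0032,0.0003,0.0007],"yaw":0}]' | grep -E $F
python3 -m inch '[{"slide":[-0.0032,0.0003,0.0006],"yaw":0},{"slide":[-0.0032,0.0003,0.0006],"yaw":0},{"slide":[-0.0032,0.0003,0.0006],"yaw":0}]' | grep -E $F
python3 -m inch '[{"slide":[-0.0032,0.0003,0.0005],"yaw":0},{"slide":[-0.0032,0.0003,0.0005],"yaw":0},{"slide":[-0.0032,0.0003,0.0005],"yaw":0}]' | grep -E $F
python3 -m inch '[{"slide":[-0.0032,0.0003,0.0005],"yaw":0},{"slide":[-0.0032,0.0003,0.0005],"yaw":0},{"slide":[-0.0032,0.0003,0.0005],"yaw":0}]' | grep -E $F
python3 -m inch '[{"slide":[-0.0032,0.0003,0.0004],"yaw":0},{"slide":[-0.0032,0.0003,0.0004],"yaw":0},{"slide":[-0.0032,0.0003,0.0004],"yaw":0}]' | grep -E $F
python3 -m inch '[{"slide":[-0.0032,0.0003,0.0003],"yaw":0},{"slide":[-0.0032,0.0003,0.0003],"yaw":0},{"slide":[-0.0032,0.0003,0.0003],"yaw":0}]' | grep -E $F
python3 -m inch '[{"slide":[-0.0032,0.0003,0.0002],"yaw":0},{"slide":[-0.0032,0.0003,0.0002],"yaw":0},{"slide":[-0.0032,0.0003,0.0002],"yaw":0}]' | grep -E $F
```

```text
position: [0.5923, -0.309, 0.2265]
ft_force: [4.0, -1.8, 3.2]
position: [0.5891, -0.3088, 0.2272]
ft_force: [4.3, -1.7, 5.6]
position: [0.5859, -0.3084, 0.2278]
ft_force: [4.9, -3.4, 5.7]
position: [0.5827, -0.3081, 0.2283]
ft_force: [4.4, -1.4, 7.0]
position: [0.5794, -0.3078, 0.2287]
ft_force: [4.1, -1.1, 6.3]
position: [0.5762, -0.3075, 0.229]
ft_force: [4.1, -1.6, 6.2]
position: [0.573, -0.3072, 0.2293]
ft_force: [4.0, -0.7, 6.6]
position: [0.5698, -0.3069, 0.2295]
ft_force: [3.3, -1.1, 6.1]
```

```bash
F='position|ft_force'
python3 -m inch '[{"slide":[-0.0032,0.0003,0.0011],"yaw":0},{"slide":[-0.0032,0.0003,0.0011],"yaw":0},{"slide":[-0.0032,0.0003,0.0011],"yaw":0}]' | grep -E $F
python3 -m inch '[{"slide":[-0.0032,0.0003,0],"yaw":0},{"slide":[-0.0032,0.0003,0],"yaw":0},{"slide":[-0.0032,0.0003,0],"yaw":0}]' | grep -E $F
python3 -m inch '[{"slide":[-0.0032,0.0003,0],"yaw":0},{"slide":[-0.0032,0.0003,0],"yaw":0},{"slide":[-0.0032,0.0003,0],"yaw":0}]' | grep -E $F
python3 -m inch '[{"slide":[-0.0032,0.0003,-0.0001],"yaw":0},{"slide":[-0.0032,0.0003,-0.0001],"yaw":0},{"slide":[-0.0032,0.0003,-0.0001],"yaw":0}]' | grep -E $F
python3 -m inch '[{"slide":[-0.0032,0.0003,-0.0002],"yaw":0},{"slide":[-0.0032,0.0003,-0.0002],"yaw":0},{"slide":[-0.0032,0.0003,-0.0002],"yaw":0}]' | grep -E $F
python3 -m inch '[{"slide":[-0.0032,0.0003,-0.0003],"yaw":0},{"slide":[-0.0032,0.0003,-0.0003],"yaw":0},{"slide":[-0.0032,0.0003,-0.0003],"yaw":0}]' | grep -E $F
python3 -m inch '[{"slide":[-0.0032,0.0003,-0.0004],"yaw":0},{"slide":[-0.0032,0.0003,-0.0004],"yaw":0},{"slide":[-0.0032,0.0003,-0.0004],"yaw":0}]' | grep -E $F
python3 -m inch '[{"slide":[-0.0032,0.0003,-0.0004],"yaw":0},{"slide":[-0.0032,0.0003,-0.0004],"yaw":0},{"slide":[-0.0032,0.0003,-0.0004],"yaw":0}]' | grep -E $F
```

```text
position: [0.566, -0.3065, 0.2297]
ft_force: [2.9, -1.8, 1.9]
position: [0.5623, -0.3061, 0.2297]
ft_force: [-1.9, -0.2, 1.9]
position: [0.5597, -0.3058, 0.2297]
ft_force: [2.5, -1.0, -2.3]
position: [0.5567, -0.3055, 0.2296]
ft_force: [4.0, -1.8, -4.4]
position: [0.5535, -0.3052, 0.2294]
ft_force: [4.5, -0.9, -6.0]
position: [0.5503, -0.3049, 0.2292]
ft_force: [5.1, -2.1, -6.1]
position: [0.5472, -0.3046, 0.2288]
ft_force: [5.7, -0.7, -6.8]
position: [0.544, -0.3043, 0.2283]
ft_force: [4.4, -2.2, -7.0]
```

```bash
F='position|ft_force'
python3 -m inch '[{"slide":[-0.002,0.0002,-0.0013],"yaw":0},{"slide":[-0.002,0.0002,-0.0013],"yaw":0},{"slide":[-0.002,0.0002,-0.0013],"yaw":0}]' | grep -E $F
python3 -m inch '[{"slide":[-0.002,0.0002,-0.0008],"yaw":0},{"slide":[-0.002,0.0002,-0.0008],"yaw":0},{"slide":[-0.002,0.0002,-0.0008],"yaw":0}]' | grep -E $F
python3 -m inch '[{"slide":[-0.002,0.0002,-0.0004],"yaw":0},{"slide":[-0.002,0.0002,-0.0004],"yaw":0},{"slide":[-0.002,0.0002,-0.0004],"yaw":0}]' | grep -E $F
python3 -m inch '[{"slide":[-0.002,0.0002,-0.0004],"yaw":0},{"slide":[-0.002,0.0002,-0.0004],"yaw":0},{"slide":[-0.002,0.0002,-0.0004],"yaw":0}]' | grep -E $F
python3 -m inch '[{"slide":[-0.002,0.0002,-0.0004],"yaw":0},{"slide":[-0.002,0.0002,-0.0004],"yaw":0},{"slide":[-0.002,0.0002,-0.0004],"yaw":0}]' | grep -E $F
python3 -m inch '[{"slide":[-0.002,0.0002,-0.0005],"yaw":0},{"slide":[-0.002,0.0002,-0.0005],"yaw":0},{"slide":[-0.002,0.0002,-0.0005],"yaw":0}]' | grep -E $F
python3 -m inch '[{"slide":[-0.002,0.0002,-0.0005],"yaw":0},{"slide":[-0.002,0.0002,-0.0005],"yaw":0},{"slide":[-0.002,0.0002,-0.0005],"yaw":0}]' | grep -E $F
python3 -m inch '[{"slide":[-0.002,0.0002,-0.0005],"yaw":0},{"slide":[-0.002,0.0002,-0.0005],"yaw":0},{"slide":[-0.002,0.0002,-0.0005],"yaw":0}]' | grep -E $F
```

```text
position: [0.5425, -0.3042, 0.228]
ft_force: [5.3, -2.0, -1.6]
position: [0.5407, -0.304, 0.2276]
ft_force: [4.6, -1.4, -0.5]
position: [0.5386, -0.3038, 0.2272]
ft_force: [3.2, -0.8, 0.7]
position: [0.5363, -0.3036, 0.2267]
ft_force: [3.9, -1.0, 2.2]
position: [0.5339, -0.3034, 0.2261]
ft_force: [1.6, -1.1, 4.7]
position: [0.5318, -0.3032, 0.2255]
ft_force: [0.6, 0.0, 6.4]
position: [0.5298, -0.303, 0.225]
ft_force: [1.2, -0.1, 6.2]
position: [0.5282, -0.3029, 0.2246]
ft_force: [3.4, -1.3, 5.1]
```

Click 1 is clear at x≈0.562 and click 2 at x≈0.532, 31 mm apart on the arc as expected. The third should come near 0.745 rad.

```bash
F='position|ft_force'
python3 -m inch '[{"slide":[-0.0035,0.0003,-0.0003],"yaw":0},{"slide":[-0.0035,0.0003,-0.0003],"yaw":0},{"slide":[-0.0035,0.0003,-0.0003],"yaw":0}]' | grep -E $F
python3 -m inch '[{"slide":[-0.0035,0.0003,-0.0012],"yaw":0},{"slide":[-0.0035,0.0003,-0.0012],"yaw":0},{"slide":[-0.0035,0.0003,-0.0012],"yaw":0}]' | grep -E $F
python3 -m inch '[{"slide":[-0.0035,0.0003,-0.0013],"yaw":0},{"slide":[-0.0035,0.0003,-0.0013],"yaw":0},{"slide":[-0.0035,0.0003,-0.0013],"yaw":0}]' | grep -E $F
python3 -m inch '[{"slide":[-0.0022,0.0002,-0.0009],"yaw":0},{"slide":[-0.0022,0.0002,-0.0009],"yaw":0},{"slide":[-0.0022,0.0002,-0.0009],"yaw":0}]' | grep -E $F
python3 -m inch '[{"slide":[-0.002,0.0002,-0.0009],"yaw":0},{"slide":[-0.002,0.0002,-0.0009],"yaw":0},{"slide":[-0.002,0.0002,-0.0009],"yaw":0}]' | grep -E $F
python3 -m inch '[{"slide":[-0.002,0.0002,-0.0009],"yaw":0},{"slide":[-0.002,0.0002,-0.0009],"yaw":0},{"slide":[-0.002,0.0002,-0.0009],"yaw":0}]' | grep -E $F
python3 -m inch '[{"slide":[-0.002,0.0002,-0.001],"yaw":0},{"slide":[-0.002,0.0002,-0.001],"yaw":0},{"slide":[-0.002,0.0002,-0.001],"yaw":0}]' | grep -E $F
python3 -m inch '[{"slide":[-0.002,0.0002,-0.001],"yaw":0},{"slide":[-0.002,0.0002,-0.001],"yaw":0},{"slide":[-0.002,0.0002,-0.001],"yaw":0}]' | grep -E $F
```

```text
position: [0.5245, -0.3025, 0.2235]
ft_force: [4.0, -2.2, 0.9]
position: [0.521, -0.3022, 0.2224]
ft_force: [4.5, -2.3, -0.0]
position: [0.5176, -0.3018, 0.2211]
ft_force: [4.6, -1.8, 0.5]
position: [0.5156, -0.3016, 0.2203]
ft_force: [5.6, -1.1, 0.6]
position: [0.5137, -0.3014, 0.2195]
ft_force: [5.7, -0.9, -0.2]
position: [0.5118, -0.3012, 0.2187]
ft_force: [6.2, -1.7, 1.2]
position: [0.5098, -0.301, 0.2178]
ft_force: [6.0, -1.8, 1.9]
position: [0.5074, -0.3008, 0.2166]
ft_force: [3.9, -1.0, 1.3]
```

```bash
F='position|ft_force'
python3 -m inch '[{"slide":[-0.002,0.0002,-0.001],"yaw":0},{"slide":[-0.002,0.0002,-0.001],"yaw":0},{"slide":[-0.002,0.0002,-0.001],"yaw":0}]' | grep -E $F
python3 -m inch '[{"slide":[-0.002,0.0002,-0.001],"yaw":0},{"slide":[-0.002,0.0002,-0.001],"yaw":0},{"slide":[-0.002,0.0002,-0.001],"yaw":0}]' | grep -E $F
python3 -m inch '[{"slide":[-0.002,0.0002,-0.0011],"yaw":0},{"slide":[-0.002,0.0002,-0.0011],"yaw":0},{"slide":[-0.002,0.0002,-0.0011],"yaw":0}]' | grep -E $F
python3 -m inch '[{"slide":[-0.0015,0.0001,-0.0009],"yaw":0},{"slide":[-0.0015,0.0001,-0.0009],"yaw":0},{"slide":[-0.0015,0.0001,-0.0009],"yaw":0}]'
```

```text
position: [0.5051, -0.3006, 0.2154]
ft_force: [2.6, -0.6, 1.8]
position: [0.5028, -0.3004, 0.2143]
ft_force: [2.4, -0.3, 1.0]
position: [0.5011, -0.3002, 0.2133]
ft_force: [3.3, -0.8, 1.6]
clock: 24.43
position: [0.4999, -0.3001, 0.2126]
ee_rot: [0.734, 0.675, 0.054, -0.048]
ft_force: [3.6, 0.1, 1.1]
grip_width: 0.239
grasp_force: 60.0
```

Third click felt: the grip force fell from about 6.2 to 2.6 N and is now rising again, about 20 mm short of the fourth. A last check on the board and the hold before I hand in.

```bash
python3 -m inch '[{"slide":[0,0,0],"yaw":0},{"slide":[0,0,0],"yaw":0},{"slide":[0,0,0],"yaw":0},{"slide":[0,0,0],"yaw":0}]'
python3 - <<'E'
from h import *
q=np.array([.5837,-.1005,-.0925])
def lam(P): d=P[:,:2]-q[:2]; c,s=np.cos(q[2]),np.sin(q[2]); return np.c_[c*d[:,0]+s*d[:,1],-s*d[:,0]+c*d[:,1]]*1000
for n in("top","side","wrist"):
  v=camera(n)
  if n!="top": cv2.imwrite(f"pics/{n}9.png",v["frame"][:,:,::-1])
  for s,ce,pp in blobs(v,red,60):
    L=lam(toworld(v,pp,.07))
    if abs(L.mean(0)[1])<60: print(n,s[4],cv2.minAreaRect(L.astype(np.float32)),L.min(0),L.max(0))
E
```

```text
clock: 24.77
position: [0.4999, -0.3001, 0.2126]
ee_rot: [0.734, 0.675, 0.054, -0.048]
ft_force: [4.7, -0.7, 1.4]
grip_width: 0.235
grasp_force: 60.0
top 347 ((-93.40814208984375, -15.001232147216797), (125.07007598876953, 88.37188720703125), 0.03424457460641861) [-155.93943205  -59.14979495] [-30.84672349  29.22072357]
side 116 ((-114.09615325927734, -5.658699035644531), (89.35697937011719, 55.48630905151367), 1.1863915920257568) [-158.54320745  -33.49790708] [-69.2361204  22.6235413]
wrist 1089 ((-95.05623626708984, -28.857391357421875), (31.864320755004883, 121.36198425292969), 89.41754913330078) [-155.6982561   -45.40558112] [-34.21642408 -13.54290691]
```

View pics/side9.png

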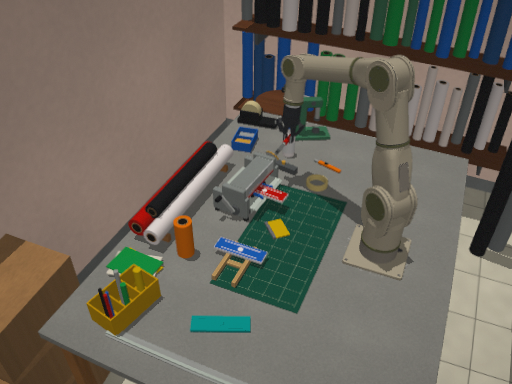

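The picture shows the red board in the feed at (270,193), the blue board still on the cradle at (240,250), and the gripper holding the lever at (288,140). Top and wrist put the board's rear edge where it was on release. Handing in.

```bash
python3 -c "
from workcell import *
print(hand_in())"
```

```text
the job is handed in; nothing more can be done
None
```

The red board is home against the feed gate and was released with the lever still up; the lever is held at its third click, the blue board and everything else were left where they were, and the job was handed in at about 25 s (no verdict came back).

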